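# Reverse the ratchet and slacken the panel bolt

### The job

The ratchet on the drilling fixture's hold-down bolt is set to tighten. Push its orange thumb tab right over to the loosening side (the green dot), then work the handle to and fro to turn the bolt counter-clockwise, seen from above, until you feel its red pointer come up against the brass stop pin. Press neither the tab nor the pointer hard against its stop, and leave the tab on the green side, the battery cells and the chuck where they are and everything let go.

Things in the scene. Friction and masses are not known exactly. Their poses are not given: they have to be found in the camera images.
- fixture: Fixed fixture: wooden board 250 x 210 x 25 mm, green base, round white panel (230 mm across, top at 67 mm). Origin on the table under the upright bolt at the panel's centre; z up. The handle points along about its -x (to the robot) and swings 0.6 rad to either side of -x, ended by two steel posts 95 mm from the bolt axis, tops 112 mm above the table.
- ratchet: Ratchet wrench fixed on the bolt, swings about its vertical axis. Origin on that axis at the panel's top (67 mm above the table), z up, +x along the handle to its end. Steel head 68 mm round, top 45 mm above the origin; neck 16 mm wide; black grip 24 wide, 22 high, 90 to 195 mm from the axis, centre 32 mm above the origin. 14 teeth: up to 0.45 rad of lost motion at the start of a stroke.
- grip (a point): Centre of the black handle grip, where to take it: 145 mm from the bolt axis, 99 mm above the table. Swinging freely takes about 1 N here, turning the bolt 3 to 5 N. The bolt needs 1.0 to 1.6 rad in all: two or three strokes. Once the pointer is on its pin the force climbs by about 4 N for each further 10 mm of swing here (the pawl gives a little); 6 to 12 N is well seated, 20 N too much.
- lever: Direction lever: dark arm on the head's top with the orange tab. Origin on its vertical pivot, 42 mm from the bolt axis along the ratchet's +x. Turns 0.48 rad each way, stays where left. Tab on +y of the ratchet (red dot, start): handle free counter-clockwise, locked clockwise. Tab fully on -y (green dot): turns the bolt counter-clockwise, clicks back clockwise. In between it slips.
- tab (a point): Centre of the orange tab: 12 mm along the ratchet's x, 8 mm thick, standing 118 to 142 mm above the table. It is 42 mm from the lever's pivot, about over the bolt axis; moves in an arc from +19 mm to -19 mm (loosening) along the ratchet's y, with 2 to 4 N (up to 9 N for a moment) until its stop, where 20 N is too much. Closed fingers can push it sideways from above; nothing beside it is higher.
- lever_stops: Two small steel studs (6 mm thick, 6 mm high) on the head that end the lever's travel, all but rigid; origin at the lever's pivot, axes as the ratchet's.
- bolt: The hold-down bolt with its steel flange (60 mm round) and red pointer; turns about the fixture's vertical axis. Origin on the axis at the panel's top, z up. It starts tight, turns counter-clockwise only, and stays where it is left. The pointer (8 mm wide) reaches 26 to 58 mm from the axis.
- pointer (a point): Middle of the red pointer, 48 mm from the bolt axis, 79 mm above the table.
- stop_collar: Fixed aluminium collar (112 mm round) under the flange that carries the stop pin. Origin on the bolt axis at the panel's top; its x points to the pin.
- pin (a point): Brass stop pin, 8 mm thick, 48 mm from the bolt axis, standing from 69 to 91 mm above the table; this point 79 mm above the table. Its angle about the bolt varies. When the pointer rests on it this point and the pointer's are about 8 mm apart.
- cell_red: Bystander: red battery cell standing upright, 33 mm diameter, 60 mm high, 140 g; origin at its underside.
- cell_green: Bystander: green battery cell standing upright, 33 mm diameter, 60 mm high, 140 g; origin at its underside.
- chuck: Bystander: steel drill chuck standing upright, 40 mm diameter, 54 mm high, 250 g; origin at its underside.

How it is judged:
On the way, in this order (a step that is already met when the one before it is completed fails the run):
1. the tab is pushed right over to the loosening side (y of tab in the frame of ratchet below -0.0172 m), for 0.2 s.
2. the bolt is turned until its pointer is felt against the pin (pressed with over 3 N) (horizontal distance between pointer and pin below 0.0105 m and contact force between bolt and stop_collar above 3 N), for 0.2 s.
At the end, for the whole second after the job is handed in: The tab is right over on the loosening side (at least 17.2 mm from the ratchet's centre line, 2 mm short of its stop at most), the pointer is within 2.5 mm of touching the stop pin (points less than 10.5 mm apart), the bolt and the handle are at rest (y of tab in the frame of ratchet below -0.0172 m and horizontal distance between pointer and pin below 0.0105 m and angular speed of bolt below 0.05 rad/s and angular speed of ratchet below 0.1 rad/s).
It fails at once if the lever is pressed against its stop studs with more than 40 N (about 20 N at the tab) (contact force between lever and lever_stops above 40 N).
It fails at once if the pointer is pressed against the stop pin with more than 50 N (about 20 N in all at the grip) (contact force between bolt and stop_collar above 50 N).
It fails at once if the cell red is moved more than 30 mm or toppled (distance of cell_red from where it was at the start of the episode above 0.03 m or angle between cell_red's own z axis and vertical above 0.5 rad).
It fails at once if the cell green is moved more than 30 mm or toppled (distance of cell_green from where it was at the start of the episode above 0.03 m or angle between cell_green's own z axis and vertical above 0.5 rad).
It fails at once if the chuck is moved more than 30 mm or toppled (distance of chuck from where it was at the start of the episode above 0.03 m or angle between chuck's own z axis and vertical above 0.5 rad).
It also fails if it takes over 70 s, if anything falls off the work surface, if the arm or the gripper's body presses on something with over 40 N, if the wrist force passes 120 N, or if a joint passes its speed limit or range.

### The arm

A 6-joint arm with a two-finger parallel gripper is mounted at the origin on the work surface. World frame = base frame: x ahead of the robot, y to its left, z up, the work surface at z = 0. Lengths are in m, angles in rad, forces in N, time in s.
With the tool pointing down it reaches from about 0.35 to 0.975 m from the base axis. Payload 4.9 kg.
Tool frame: the origin (TCP) lies at the very end of the fingers, on their centre line; the grasp point (between the pads) lies 19 mm behind it (pinch_z is the distance from the TCP to the grasp point, in m); z points along the fingers, y is the line along which they close (so a half turn about z gives the same grasp; the last joint's range is limited). The gripper opens to 85 mm and grips with 20 to 120 N. Pads are 22 mm wide; open, the fingers measure 114 mm over their backs; the gripper's body (76 mm by 85 mm) begins 54 mm behind the grasp point. The pads swing forward as they close: fully open they stand 13 mm farther back than shut.
Start: joints at [1.209, 0.053, 1.613, -0, 1.476, -0.119], TCP at [0.15, 0.607, 0.231] pointing down, gripper open.
Joint ranges: [-3.01, 3.01], [-1.01, 2.22], [0.06, 2.58], [-1.02, 4.17], [0.09, 2.62], [-3.14, 3.14]. Speed limits (rad/s): [2.57, 2.57, 3.14, 3.14, 3.14, 3.14].

### API

Orientations are given as a unit quaternion [w, x, y, z].
In Python, from plant import * gives the robot as it stands. The module is installed in compiled form; this text tells all that it offers.
- The arm moves only by the tool play_rows, never from a script. Its arguments are lists of equal length, an entry for each row: "linear": the shift along the world's x, y, z in m, a list of three; "turn": the turn about the world's z in degrees. A call has 1 to 8 rows; each row shifts and turns the commanded pose from where the row before left it; what a row does not reach is not made up. A row lasts 1/8 s, in which the tool goes at most 62.5 mm and 10.7 degrees, less where a joint would pass 70% of its speed; a pose out of reach is approached as far as the arm can. A call is refused whole if a number of a shift passes 0.0625 or a number of a turn 10.7, either way. A call with a gripper value outside its range is refused whole. "hand" is the finger opening in m, from 0 to 0.0854, set as the call begins (left out, the last holds). The fingers move at their own pace and stop on an object; the grip force is fixed at half the most. Time passes only in rows, so rows that do not move let the fingers close. It gives the time, the measured TCP pose, the force, the opening and the grip force at its end, in the units of the state.
- state(): the state, without advancing time (a new reading comes with each control period).
- grab_frame(name): name is "scene" or "top" or "wrist"; returns the picture (420x560x3 uint8, red, green, blue); there is no depth.
- camera_info(name): a dict with "camera_matrix" (3x3 intrinsics, pixels), "origin" and "attitude" of the camera in the world; the wrist camera has in their place "mount" (4x4, takes a point from camera to tool coordinates, whose origin is the TCP and whose axes are the flange's). Camera axes: x right, y down, z forward; pixel columns grow to the right and rows downward; lengths in m; the calibration is good to about 2 mm. A picture is of the moment at which its call begins: read the wrist's pose just before it. camera_info takes no time and is no camera call.
- job_done(): hands the job in; it is judged then, once.
Trained networks look in the newest picture that a camera, given by its name, has taken for a name from the list of things; names that differ only in an ending like _2 or _b are one class to them, and where a whole thing is asked for, a point or a joint stands for the part that bears it (a point fixed in the world has none). Each returns a list of dicts, best first, with "p" (0 to 1); they miss things now and then, are a little off and sometimes report something else, mostly with a low value. They report only what shows in the picture. A call takes as long as a camera call.
- trace(camera, thing): "region" (420x560 bool, what is visible of it) and "location" ([column, row] in pixels, amid what is visible of it).
The state is a dict: "time": time; "joint_pos": joint angles; "joint_vel": joint speeds; "joint_efforts": joint torques, N m; "tool_pos": TCP position; "tool_rot": TCP orientation; "contact_force": force on the tool from outside, world axes, zero at the start; "ft_torque": the same for the moment, N m; "gripper_width": opening from 0.0 (shut) to 1.0 (fully open); "grasp_force": force on a finger pad.
Only numpy, scipy, OpenCV 4.12 (cv2) and the standard library are available. Lean on these libraries where they do the work, as an engineer would, in place of code of your own. Each camera call takes 0.05 s, during which the arm holds its last target. There are 200 camera calls.

## Working session

There is one attempt and no reset: what is moved stays moved. The work goes in short steps, Python scripts to look and compute and a tool call to move; the robot and the scene stay as the last step left them, time stands still between calls to the robot, and variables do not carry over. Pictures are saved under pics/ and viewed, at most 10 in all, crops included, and the job is handed in when it is done.

Besides the shell and the picture viewer there is one more tool, called after ">>>" as name(argument=value, ...), one argument or row to a line, values as JSON. play_rows: Moves the arm, as the interface text tells. Its arguments: {"type":"object","properties":{"linear":{"type":"array","items":{"type":"array","items":{"type":"number"}}},"turn":{"type":"array","items":{"type":"number"}},"hand":{"type":"number"}},"required":["linear","turn"]}

```bash
mkdir -p pics; cat > h.py <<'E'
from plant import *
import numpy as np, cv2
from scipy.spatial.transform import Rotation as R
def cam(n):
    c=camera_info(n); K=np.array(c["camera_matrix"])
    if "mount" in c:
        s=state(); M=np.array(c["mount"]); q=s["tool_rot"]; T=np.eye(4)
        T[:3,:3]=R.from_quat([q[1],q[2],q[3],q[0]]).as_matrix(); T[:3,3]=s["tool_pos"]; T=T@M
        return K,T[:3,3],T[:3,:3]
    a=np.array(c["attitude"],float)
    r=a if a.shape==(3,3) else R.from_quat([a[1],a[2],a[3],a[0]]).as_matrix()
    return K,np.array(c["origin"]),r
def px2w(C,p,z):
    K,o,r=C; d=r@np.linalg.inv(K)@np.array([p[0],p[1],1.]); return o+d*(z-o[2])/d[2]
E
python3 - <<'E'
from h import *
print(state()); print(camera_info("top"),camera_info("wrist"))
Z=dict(fixture=.067,ratchet=.1,grip=.11,lever=.115,tab=.135,pointer=.082,pin=.091,cell_red=.06,cell_green=.06,chuck=.054)
for n in ("top","scene"):
    C=cam(n); im=grab_frame(n); cv2.imwrite(f"pics/{n}0.png",im[:,:,::-1])
    for t,z in Z.items():
        for d in trace(n,t)[:2]: print(n,t,round(d["p"],2),np.round(d["location"]),px2w(C,d["location"],z).round(4))
E
```

```text
{'time': 0.0, 'joint_pos': array([ 1.20899340e+00,  5.33786418e-02,  1.61432038e+00,  1.19808530e-05,
        1.47601040e+00, -1.19019797e-01]), 'joint_vel': array([-0.00112316, -0.00138951, -0.00049776, -0.00029759,  0.00082507,
        0.00166005]), 'joint_efforts': array([ 2.62727852e-03, -3.93672502e+01, -3.70187473e+01,  5.53565189e-05,
        6.78362310e-03,  1.02606222e-06]), 'tool_pos': array([0.15003441, 0.60606827, 0.23003376]), 'tool_rot': array([-2.57795842e-04,  1.21094151e-01,  9.92640462e-01, -1.02652874e-03]), 'contact_force': array([0.38970104, 0.21867939, 0.28253191]), 'ft_torque': array([-0.00435015,  0.04336115,  0.00714494]), 'grasp_force': 0.0, 'gripper_width': 1.0001745529347414}
{'camera_matrix': array([[480.73998398,   0.        , 281.44887543],
       [  0.        , 480.73998398, 208.16881911],
       [  0.        ,   0.        ,   1.        ]]), 'origin': array([0.45241973, 0.03892372, 1.13614008]), 'attitude': array([ 0.05244595, -0.70117748,  0.70989702, -0.04056834])} {'camera_matrix': array([[374.92351071,   0.        , 274.36108156],
       [  0.     
[... 1140 characters left out ...]
 [0.5763 0.0362 0.1   ]
scene ratchet 0.42 [264. 200.] [0.5803 0.0087 0.1   ]
scene grip 0.74 [277. 208.] [0.5913 0.0568 0.11  ]
scene grip 0.69 [300. 313.] [0.7338 0.2549 0.11  ]
scene lever 0.63 [276. 205.] [0.5909 0.0524 0.115 ]
scene lever 0.6 [266. 198.] [0.5875 0.0243 0.115 ]
scene tab 0.64 [265. 240.] [0.6847 0.1323 0.135 ]
scene tab 0.62 [261. 202.] [0.6225 0.0508 0.135 ]
scene pointer 0.69 [259. 231.] [0.6336 0.0567 0.082 ]
scene pointer 0.48 [264. 253.] [0.6651 0.1049 0.082 ]
scene pin 0.58 [264. 242.] [0.6542 0.0922 0.091 ]
scene cell_green 0.86 [349. 281.] [0.5963 0.2292 0.06  ]
scene chuck 0.9 [300. 315.] [0.6995 0.2218 0.054 ]
scene chuck 0.51 [265. 239.] [0.618  0.0536 0.054 ]
```

View pics/top0.png

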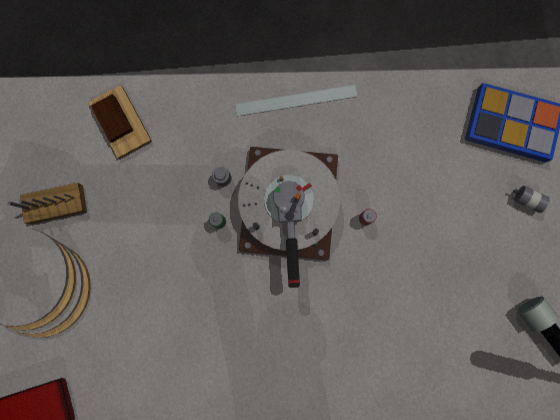

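View pics/scene0.png

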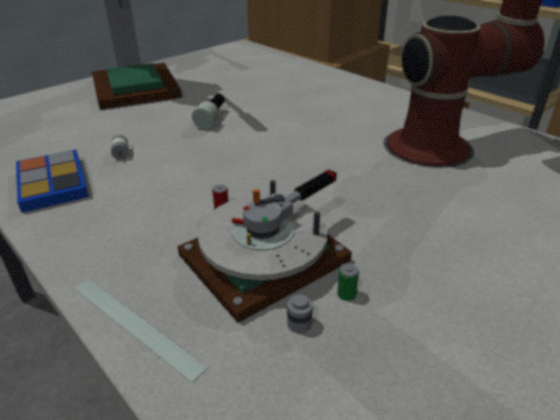

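The top view shows the fixture at about (289,200), handle down to the red end at (293,284), red cell at (369,216), green cell at (217,221) and chuck at (222,177). I'll enlarge the head.

```bash
python3 - <<'E'
from h import *
im=cv2.imread("pics/top0.png")[145:295,230:350]
cv2.imwrite("pics/z0.png",cv2.resize(im,None,fx=4,fy=4,interpolation=cv2.INTER_CUBIC))
C=cam("top")
for p,z in [((289,200),.067),((293,262),.11),((293,284),.11)]: print(p,px2w(C,p,z).round(4))
E
```

```text
(289, 200) [0.6124 0.0389 0.067 ]
(293, 262) [0.4729 0.0322 0.11  ]
(293, 284) [0.4268 0.0329 0.11  ]
```

View pics/z0.png

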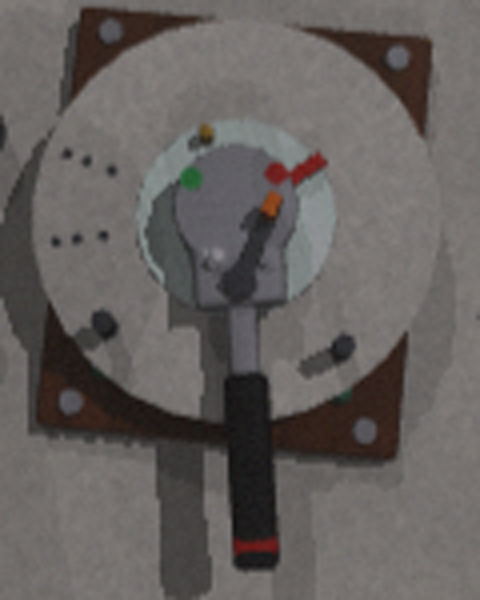

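Crop shows (full-image pixels): tab (297.7,196.2), lever pivot (289.5,216.2), pin (281.7,177.8), pointer (307,187), posts (256,226) and (315.8,231.8), grip end (294,286). Counter-clockwise means the handle goes to −y.

```bash
python3 - <<'E'
from h import *
C=cam("top")
for n,p,z in [("panel",(289.1,200.5),.067),("tab",(297.7,196.2),.142),("pivot",(289.5,216.2),.118),("pin",(281.7,177.8),.091),("ptr",(307,187),.083),("postL",(256,226),.112),("postR",(315.8,231.8),.112),("gripstart",(291.5,239.5),.11),("gripend",(294,286),.105),("green",(277.7,189.5),.112),("red",(299,188.3),.112),("cr",(369,215),.06),("cg",(217,220),.06),("chuck",(222,175),.054)]: print(n,px2w(C,p,z).round(4))
s=state();print(R.from_quat(np.roll(s["tool_rot"],-1)).as_matrix().round(2))
E
```

```text
panel [0.6113 0.0387 0.067 ]
tab [0.609  0.0206 0.142 ]
pivot [0.5698 0.0383 0.118 ]
pin [0.6587 0.0544 0.091 ]
ptr [ 0.6386 -0.0014  0.083 ]
postL [0.5504 0.1103 0.112 ]
postR [ 0.5363 -0.0173  0.112 ]
gripstart [0.5207 0.0347 0.11  ]
gripend [0.4225 0.0308 0.105 ]
green [0.6289 0.063  0.112 ]
red [0.6309 0.017  0.112 ]
cr [ 0.5769 -0.1403  0.06  ]
cg [0.5701 0.202  0.06  ]
chuck [0.6745 0.192  0.054 ]
[[-0.97  0.24 -0.  ]
 [ 0.24  0.97  0.  ]
 [ 0.    0.   -1.  ]]
```

>>> play_rows(
  linear=[
    [0.028,-0.039,0],
    [0.028,-0.039,0],
    [0.028,-0.039,0],
    [0.028,-0.039,0],
    [0.028,-0.039,0],
    [0.028,-0.039,0],
    [0.028,-0.039,0],
    [0.028,-0.039,0],
  ],
  turn=[2,2,2,2,2,2,2,0],
  hand=0,
)

```text
time: 2.1
tool_pos: [0.375, 0.2933, 0.2316]
tool_rot: [0.0, -0.001, 1.0, 0.0]
contact_force: [1.2, 0.3, 0.4]
gripper_width: 0.002
grasp_force: 0.0
```

>>> play_rows(
  linear=[
    [0.029,-0.039,0],
    [0.029,-0.039,0],
    [0.029,-0.039,0],
    [0.029,-0.039,0],
    [0.029,-0.039,0],
    [0.029,-0.039,0],
    [0.029,-0.039,0],
    [0.029,-0.039,0],
  ],
  turn=[0,0,0,0,0,0,0,0],
)

```text
time: 3.1
tool_pos: [0.6071, -0.0188, 0.2315]
tool_rot: [0.0, -0.001, 1.0, 0.0]
contact_force: [0.1, 0.6, 0.1]
gripper_width: 0.001
grasp_force: 0.0
```

```bash
python3 - <<'E'
from h import *
s=state();print(s["time"],s["tool_pos"],s["contact_force"],s["joint_pos"]);print(R.from_quat(np.roll(s["tool_rot"],-1)).as_matrix().round(2))
C=cam("wrist");cv2.imwrite("pics/w1.png",grab_frame("wrist")[:,:,::-1])
for t,z in dict(tab=.135,pin=.091,pointer=.082,lever=.115).items():
    for d in trace("wrist",t)[:2]: print(t,round(d["p"],2),np.round(d["location"]),px2w(C,d["location"],z).round(4))
E
```

```text
3.1 [ 0.60714332 -0.01878586  0.23145225] [0.06931433 0.63466647 0.10998617] [-1.53483760e-01  1.11810009e-02  1.65511573e+00  2.01927325e-04
  1.47488376e+00 -1.72562073e+00]
[[-1. -0.  0.]
 [-0.  1.  0.]
 [-0.  0. -1.]]
tab 0.96 [349. 186.] [0.5847 0.0289 0.135 ]
pin 0.76 [311. 205.] [0.6072 0.0092 0.091 ]
pointer 0.69 [299. 242.] [0.6409 0.0012 0.082 ]
pointer 0.44 [355. 168.] [0.5801 0.0437 0.082 ]
lever 0.86 [349. 188.] [0.5895 0.033  0.115 ]
```

View pics/w1.png

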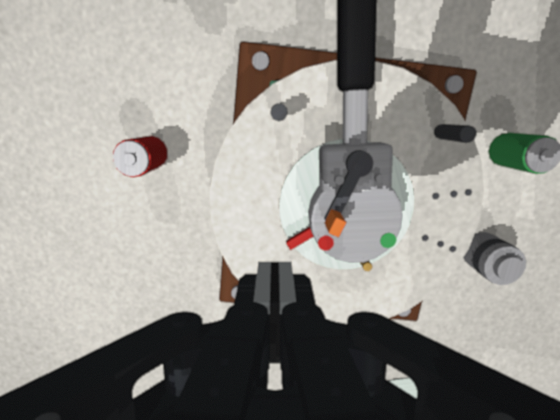

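The wrist view shows the tab at (336,219), agreeing with the top view (≈0.607, 0.0205), and the fingertips at (275,265) well to its −y side. Next I descend beside it.

>>> play_rows(
  linear=[
    [0.001,0,-0.03],
    [0,0,-0.03],
    [0,0,-0.03],
    [0,0,-0.017],
    [0,0,0],
  ],
  turn=[0,0,0,0,0],
)

```text
time: 3.98
tool_pos: [0.606, -0.0164, 0.123]
tool_rot: [-0.001, -0.001, 1.0, 0.0]
contact_force: [0.4, -0.0, -0.0]
gripper_width: 0.001
grasp_force: 0.0
```

>>> play_rows(
  linear=[
    [0,0.008,0],
    [0,0.006,0],
    [0,0.006,0],
    [0,0.004,0],
  ],
  turn=[0,0,0,0],
)

```text
time: 4.47
tool_pos: [0.6078, 0.0066, 0.1251]
tool_rot: [0.001, -0.001, 1.0, -0.001]
contact_force: [-0.3, -3.2, 0.5]
gripper_width: -0.001
grasp_force: 1.0
```

>>> play_rows(
  linear=[
    [0,0.005,0],
    [0,0.005,0],
    [0,0.005,0],
    [0,0.005,0],
  ],
  turn=[0,0,0,0],
)

```text
time: 4.97
tool_pos: [0.6075, 0.0268, 0.1245]
tool_rot: [0.0, -0.001, 1.0, -0.0]
contact_force: [2.1, -3.2, 0.5]
gripper_width: 0.004
grasp_force: 1.4
```

>>> play_rows(
  linear=[
    [0,0.003,0],
    [0,0.003,0],
  ],
  turn=[0,0],
)

```text
time: 5.22
tool_pos: [0.607, 0.0328, 0.1243]
tool_rot: [-0.0, -0.001, 1.0, -0.0]
contact_force: [-0.0, -2.8, 1.5]
gripper_width: 0.004
grasp_force: 1.5
```

>>> play_rows(
  linear=[
    [0,0.002,0],
    [0,0.002,0],
  ],
  turn=[0,0],
)

```text
time: 5.48
tool_pos: [0.6065, 0.0365, 0.1241]
tool_rot: [-0.001, -0.001, 1.0, -0.0]
contact_force: [-2.2, -4.7, 1.3]
gripper_width: -0.001
grasp_force: 2.0
```

>>> play_rows(
  linear=[
    [0,0.0015,0],
    [0,0.0015,0],
  ],
  turn=[0,0],
)

```text
time: 5.72
tool_pos: [0.6064, 0.0394, 0.1238]
tool_rot: [-0.001, -0.001, 1.0, -0.0]
contact_force: [-2.8, -5.2, 0.8]
gripper_width: -0.001
grasp_force: 2.5
```

>>> play_rows(
  linear=[
    [0,0.001,0],
    [0,0.001,0],
  ],
  turn=[0,0],
)

```text
time: 5.98
tool_pos: [0.6062, 0.0412, 0.1236]
tool_rot: [-0.001, -0.001, 1.0, -0.001]
contact_force: [-4.5, -5.4, 1.1]
gripper_width: -0.0
grasp_force: 2.9
```

```bash
python3 - <<'E'
from h import *
im=grab_frame("wrist")[100:320,200:480,::-1]
cv2.imwrite("pics/w2.png",cv2.resize(im,None,fx=2.5,fy=2.5))
E
```

```text
(no output)
```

View pics/w2.png

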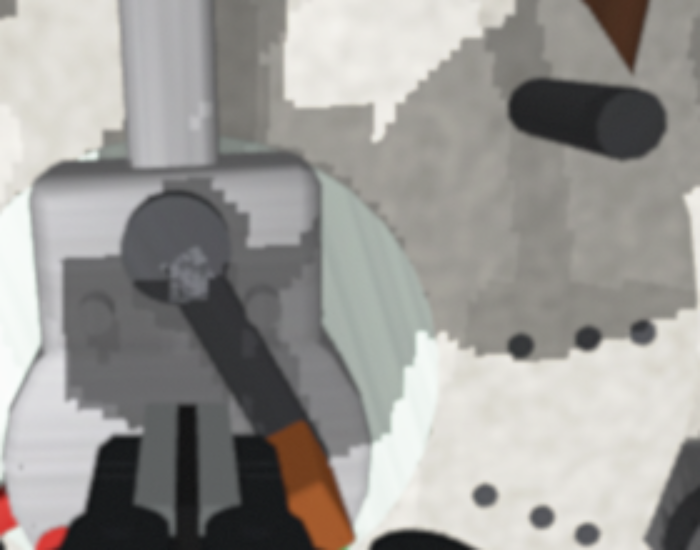

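The tab at (310,490) in the crop is well over, but a small gap seems to remain between the arm (edge ≈240,305) and its stud (250,305). I'll continue in small steps.

>>> play_rows(
  linear=[
    [0,0.001,0],
    [0,0.001,0],
  ],
  turn=[0,0],
)

```text
time: 6.28
tool_pos: [0.6064, 0.0424, 0.1237]
tool_rot: [-0.001, -0.001, 1.0, -0.001]
contact_force: [-2.9, -7.9, 1.3]
gripper_width: -0.0
grasp_force: 4.1
```

>>> play_rows(
  linear=[
    [0,0.001,0],
    [0,0,0],
  ],
  turn=[0,0],
)

```text
time: 6.52
tool_pos: [0.6069, 0.0431, 0.1238]
tool_rot: [-0.0, -0.001, 1.0, -0.002]
contact_force: [-1.1, -8.0, 0.2]
gripper_width: -0.003
grasp_force: 4.1
```

>>> play_rows(
  linear=[
    [0,0.001,0],
    [0,0,0],
  ],
  turn=[0,0],
)

```text
time: 6.78
tool_pos: [0.6071, 0.0437, 0.1238]
tool_rot: [-0.0, -0.001, 1.0, -0.002]
contact_force: [-0.4, -8.7, -0.6]
gripper_width: -0.002
grasp_force: 4.7
```

>>> play_rows(
  linear=[
    [0,0.001,0],
    [0,0,0],
  ],
  turn=[0,0],
)

```text
time: 7.02
tool_pos: [0.6074, 0.0442, 0.1239]
tool_rot: [0.0, -0.0, 1.0, -0.002]
contact_force: [0.1, -11.4, -0.5]
gripper_width: 0.0
grasp_force: 5.4
```

>>> play_rows(
  linear=[
    [0,-0.006,0],
    [0,-0.006,0],
    [0,-0.003,0.02],
    [-0.03,0,0.04],
    [-0.05,0,0.03],
    [-0.05,0,0],
    [-0.01,0,0],
    [0,0,0],
  ],
  turn=[0,0,0,0,0,0,0,0],
)

```text
time: 8.02
tool_pos: [0.4676, 0.0318, 0.2155]
tool_rot: [0.001, -0.001, 1.0, 0.0]
contact_force: [-0.7, -0.5, 0.2]
gripper_width: -0.003
grasp_force: 0.0
```

```bash
python3 - <<'E'
from h import *
s=state();print(s["time"],s["tool_pos"],s["contact_force"])
C=cam("wrist");np.save("C3.npy",np.array([C[0],C[2]]));print(C[1])
im=grab_frame("wrist")[:,:,::-1]
cv2.imwrite("pics/w3.png",cv2.resize(im,None,fx=1.42,fy=1.42))
E
```

```text
8.025 [0.46763913 0.03180829 0.21549719] [-0.69770759 -0.47362134  0.23629393]
[0.40014595 0.03138691 0.3569845 ]
```

View pics/w3.png

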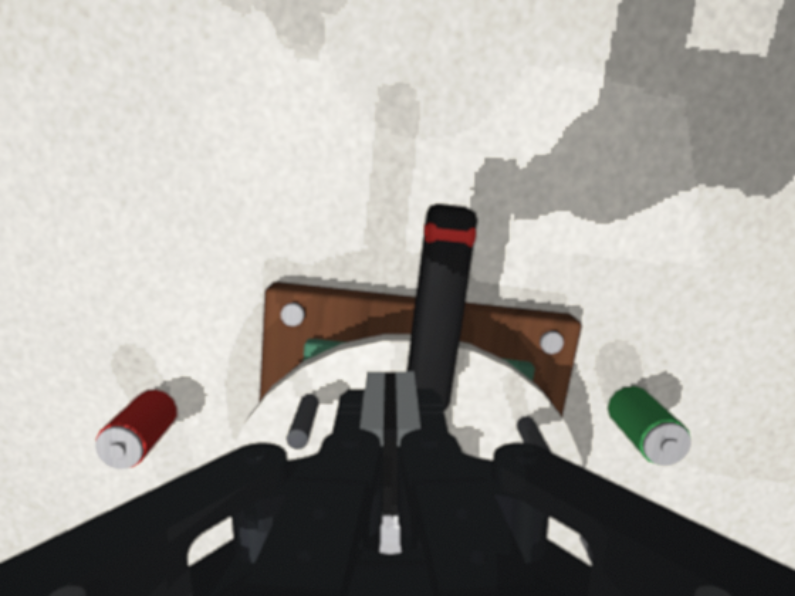

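The handle has clicked clockwise: its end is now at (450,235), i.e. ≈(0.433, 0.0595), +0.117 rad to +y. I'll straddle it at (0.467, 0.056).

>>> play_rows(
  linear=[
    [0,0.012,0],
    [0,0.012,0],
    [0,0,0],
    [0,0,-0.03],
    [0,0,-0.035],
    [0,0,-0.035],
    [0,0,-0.035],
    [0,0,0],
  ],
  turn=[-3.5,-3.2,0,0,0,0,0,0],
  hand=0.045,
)

```text
time: 9.07
tool_pos: [0.4651, 0.0554, 0.0762]
tool_rot: [-0.004, 0.057, 0.998, -0.0]
contact_force: [0.1, -0.4, 0.4]
gripper_width: 0.527
grasp_force: 0.0
```

```bash
python3 - <<'E'
from h import *
im=grab_frame("top")[145:295,230:350,::-1]
a=cv2.resize(im,None,fx=4,fy=4,interpolation=cv2.INTER_CUBIC)
cv2.imwrite("pics/z4.png",a)
import math
A=np.array([.611,.0387])
for t in np.arange(.117,.68,.07): print(round(t,3),(A+.145*np.array([-math.cos(t),math.sin(t)])).round(4))
E
```

```text
0.117 [0.467  0.0556]
0.187 [0.4685 0.0657]
0.257 [0.4708 0.0756]
0.327 [0.4737 0.0853]
0.397 [0.4773 0.0948]
0.467 [0.4815 0.104 ]
0.537 [0.4864 0.1129]
0.607 [0.4919 0.1214]
0.677 [0.498  0.1295]
```

View pics/z4.png

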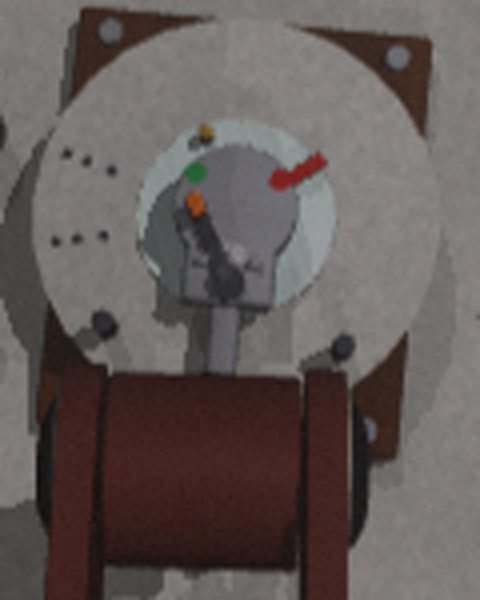

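The tab now sits at (196,203) by the green dot, about 19 mm over, with pointer (308,165) and pin (207,131) unchanged. Now the swing back clockwise.

>>> play_rows(
  linear=[
    [0.0015,0.01,0],
    [0.0025,0.01,0],
    [0.003,0.0095,0],
    [0.0035,0.0095,0],
    [0.004,0.009,0],
    [0.005,0.009,0],
    [0.0055,0.0085,0],
    [0.006,0.008,0],
  ],
  turn=[-4,-4,-4,-4,-4,-4,-4,-4],
  hand=0.034,
)

```text
time: 10.12
tool_pos: [0.5001, 0.1294, 0.0819]
tool_rot: [0.001, 0.331, 0.943, 0.001]
contact_force: [-1.0, -0.1, 1.2]
gripper_width: 0.4
grasp_force: 0.5
```

```bash
python3 - <<'E'
from h import *
import math
A=np.array([.611,.0387]); s=state(); p=s["tool_pos"]
print(p,s["contact_force"],math.atan2(p[1]-A[1],A[0]-p[0]),np.hypot(*(p[:2]-A)))
ts=np.arange(.677,-.5,-.08); P=A+.145*np.c_[-np.cos(ts),np.sin(ts)]
for t,d in zip(ts[1:],np.diff(P,axis=0)): print(round(t,3),d.round(4))
E
```

```text
[0.5001174  0.12940386 0.08187033] [-1.00933859 -0.10630677  1.20534402] 0.6856308246224041 0.14325551019388674
0.597 [-0.0069 -0.0093]
0.517 [-0.0061 -0.0098]
0.437 [-0.0053 -0.0103]
0.357 [-0.0045 -0.0107]
0.277 [-0.0036 -0.011 ]
0.197 [-0.0027 -0.0113]
0.117 [-0.0018 -0.0115]
0.037 [-0.0009 -0.0116]
-0.043 [ 0.     -0.0116]
-0.123 [ 0.001  -0.0116]
-0.203 [ 0.0019 -0.0114]
-0.283 [ 0.0028 -0.0113]
-0.363 [ 0.0037 -0.011 ]
-0.443 [ 0.0045 -0.0107]
```

>>> play_rows(
  linear=[
    [-0.007,-0.0095,0],
    [-0.006,-0.01,0],
    [-0.0055,-0.0105,0],
    [-0.0045,-0.0105,0],
    [-0.0035,-0.011,0],
    [-0.0025,-0.0115,0],
    [-0.002,-0.0115,0],
    [-0.001,-0.0115,0],
  ],
  turn=[4.6,4.6,4.6,4.6,4.6,4.6,4.6,4.6],
)

```text
time: 11.12
tool_pos: [0.4694, 0.0435, 0.0826]
tool_rot: [0.004, 0.015, 1.0, 0.001]
contact_force: [3.0, 3.2, -0.3]
gripper_width: 0.4
grasp_force: 2.2
```

>>> play_rows(
  linear=[
    [0,-0.0115,0],
    [0.001,-0.0115,0],
    [0.002,-0.0115,0],
  ],
  turn=[4.6,4.6,4.6],
)

```text
time: 11.5
tool_pos: [0.4723, 0.009, 0.0827]
tool_rot: [0.004, -0.106, 0.994, 0.001]
contact_force: [2.2, 4.4, 0.7]
gripper_width: 0.398
grasp_force: 2.2
```

```bash
cat > m.py <<'E'
from h import *
import math
def ang():
    A=np.array([.611,.0387]); s=state(); p=s["tool_pos"]; t=math.atan2(p[1]-A[1],A[0]-p[0]); f=s["contact_force"]
    q=s["tool_rot"]
    print("t",s["time"],"theta",round(t,3),"r",round(np.hypot(*(p[:2]-A)),4),"z",p[2],"yaw",round(2*math.atan2(q[1],q[2]),3),"Ftan",round(f[0]*math.sin(t)+f[1]*math.cos(t),2),f.round(2))
def view(n):
    C=cam("top"); im=grab_frame("top")
    im=im[145:295,230:350,::-1]; cv2.imwrite(f"pics/{n}.png",cv2.resize(im,None,fx=4,fy=4,interpolation=cv2.INTER_CUBIC))
    # red pointer pixels outside the head, by colour
    h=cv2.cvtColor(np.ascontiguousarray(im),cv2.COLOR_BGR2HSV); m=((h[...,0]<6)|(h[...,0]>174))&(h[...,1]>180)&(h[...,2]>90)
    ys,xs=np.nonzero(m); P=np.array([px2w(C,(x+230,y+145),.083)[:2] for x,y in zip(xs,ys)])-[.611,.0387]
    P=P[(np.hypot(*P.T)>.036)&(np.hypot(*P.T)<.065)]
    print("pointer deg",np.degrees(np.arctan2(P[:,1],P[:,0])).mean() if len(P) else None,len(P))
E
python3 -c "
from m import *
ang();view('z5')"
```

```text
t 11.5 theta -0.211 r 0.1419 z 0.0827108035041347 yaw -0.212 Ftan 3.84 [2.25 4.41 0.7 ]
pointer deg -17.90268976158915 15
```

>>> play_rows(
  linear=[
    [0.003,-0.0115,0],
    [0.0035,-0.011,0],
    [0.003,-0.007,0],
  ],
  turn=[4.6,4.6,3],
)

```text
time: 11.92
tool_pos: [0.4809, -0.0205, 0.0821]
tool_rot: [0.002, -0.21, 0.978, 0.0]
contact_force: [1.2, 3.8, 2.0]
gripper_width: 0.4
grasp_force: 2.1
```

```bash
python3 -c "
from m import *
ang();view('z6')"
```

```text
t 11.925 theta -0.427 r 0.1429 z 0.08205688613217489 yaw -0.423 Ftan 2.95 [1.25 3.81 2.04]
pointer deg -5.576704829939994 14
```

>>> play_rows(
  linear=[
    [-0.0045,0.0105,0],
    [-0.0035,0.011,0],
    [-0.003,0.0115,0],
    [-0.002,0.0115,0],
    [-0.001,0.0115,0],
    [0,0.0115,0],
    [0.001,0.0115,0],
    [0.002,0.0115,0],
  ],
  turn=[-4.6,-4.6,-4.6,-4.6,-4.6,-4.6,-4.6,-4.6],
)

```text
time: 12.98
tool_pos: [0.4688, 0.0697, 0.081]
tool_rot: [0.001, 0.112, 0.994, -0.001]
contact_force: [-0.0, -2.0, 1.0]
gripper_width: 0.397
grasp_force: 0.5
```

>>> play_rows(
  linear=[
    [0.0025,0.0115,0],
    [0.0035,0.011,0],
    [0.0045,0.0105,0],
    [0.005,0.0105,0],
    [0.006,0.01,0],
  ],
  turn=[-4.6,-4.6,-4.6,-4.6,-4.6],
)

```text
time: 13.6
tool_pos: [0.4905, 0.1233, 0.081]
tool_rot: [0.001, 0.307, 0.952, -0.0]
contact_force: [0.1, -1.2, -0.2]
gripper_width: 0.401
grasp_force: 0.4
```

```bash
python3 -c "
from m import *
ang();view('z7')"
```

```text
t 13.6 theta 0.612 r 0.1472 z 0.08102773714359088 yaw 0.625 Ftan -0.95 [ 0.09 -1.22 -0.22]
pointer deg -1.7559056213850674 10
```

View pics/z7.png

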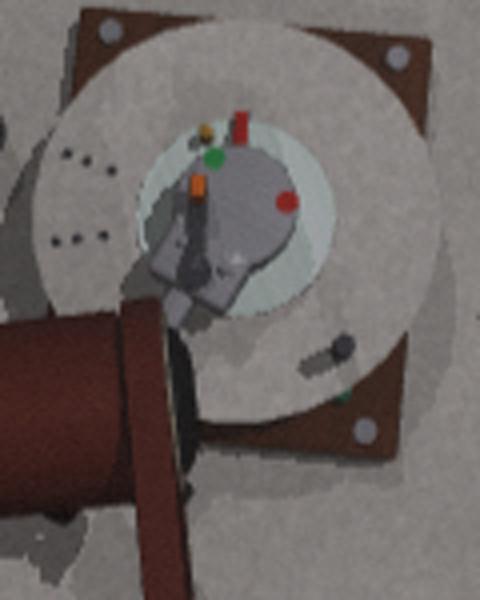

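The pointer (241,128) is now about 10 mm short of touching the pin (207,131), and the tab is still at the green dot. Final stroke, watching the force.

>>> play_rows(
  linear=[
    [-0.006,-0.01,0],
    [-0.0055,-0.0105,0],
    [-0.0025,-0.005,0],
  ],
  turn=[4.6,4.6,2.3],
)

```text
time: 14.02
tool_pos: [0.4768, 0.0978, 0.0809]
tool_rot: [0.002, 0.208, 0.978, 0.001]
contact_force: [2.8, 2.8, -3.0]
gripper_width: 0.397
grasp_force: 2.1
```

>>> play_rows(
  linear=[
    [-0.0025,-0.0055,0],
    [-0.002,-0.0055,0],
  ],
  turn=[2.3,2.3],
)

```text
time: 14.28
tool_pos: [0.4726, 0.0869, 0.0811]
tool_rot: [0.002, 0.169, 0.986, 0.001]
contact_force: [4.4, 3.4, -1.2]
gripper_width: 0.395
grasp_force: 2.1
```

>>> play_rows(
  linear=[
    [-0.002,-0.0055,0],
    [-0.0015,-0.0055,0],
  ],
  turn=[2.3,2.3],
)

```text
time: 14.52
tool_pos: [0.4692, 0.076, 0.0812]
tool_rot: [0.003, 0.129, 0.992, 0.001]
contact_force: [3.8, 3.2, -1.5]
gripper_width: 0.398
grasp_force: 2.1
```

```bash
python3 -c "
from m import *
ang();view('z8')"
```

```text
t 14.525 theta 0.257 r 0.1466 z 0.08121717962102976 yaw 0.259 Ftan 4.1 [ 3.78  3.24 -1.47]
pointer deg 10.656210871268408 12
```

>>> play_rows(
  linear=[
    [-0.0015,-0.0055,0],
    [0,0,0],
  ],
  turn=[2.3,0],
)

```text
time: 14.82
tool_pos: [0.4673, 0.0704, 0.0811]
tool_rot: [0.002, 0.111, 0.994, 0.001]
contact_force: [2.4, 2.8, 2.0]
gripper_width: 0.397
grasp_force: 1.8
```

>>> play_rows(
  linear=[
    [-0.001,-0.0055,0],
    [0,0,0],
  ],
  turn=[2.3,0],
)

```text
time: 15.08
tool_pos: [0.4664, 0.0655, 0.081]
tool_rot: [0.002, 0.091, 0.996, 0.001]
contact_force: [3.3, 5.7, 1.4]
gripper_width: 0.4
grasp_force: 3.0
```

```bash
python3 -c "
from m import *
ang();view('z9')"
```

```text
t 15.075 theta 0.183 r 0.147 z 0.08097611524432637 yaw 0.181 Ftan 6.25 [3.32 5.74 1.39]
pointer deg 11.920316985196912 11
```

Pointer barely moved and the force is climbing, so it has reached the pin. I'll press a little further.

>>> play_rows(
  linear=[
    [-0.001,-0.005,0],
    [0,0,0],
  ],
  turn=[2,0],
)

```text
time: 15.38
tool_pos: [0.4658, 0.061, 0.081]
tool_rot: [0.003, 0.073, 0.997, 0.002]
contact_force: [5.7, 7.4, 0.7]
gripper_width: 0.401
grasp_force: 4.1
```

>>> play_rows(
  linear=[
    [-0.0005,-0.005,0],
    [0,0,0],
    [0,0,0],
  ],
  turn=[2,0,0],
)

```text
time: 15.75
tool_pos: [0.4654, 0.0566, 0.081]
tool_rot: [0.003, 0.056, 0.998, 0.002]
contact_force: [6.2, 9.5, 0.4]
gripper_width: 0.401
grasp_force: 5.1
```

```bash
python3 -c "
from m import *
ang();view('za')"
```

```text
t 15.75 theta 0.123 r 0.1467 z 0.08095445371511749 yaw 0.112 Ftan 10.22 [6.22 9.53 0.4 ]
pointer deg 12.478516712027549 8
```

10 N, well seated. I'll ease back gently, open and lift.

>>> play_rows(
  linear=[
    [0.0005,0.005,0],
    [0.001,0.005,0],
    [0.001,0.005,0],
    [0.001,0.004,0],
    [0,0,0],
    [0,0,0],
  ],
  turn=[-2,-2,-2,-1.5,0,0],
)

```text
time: 16.55
tool_pos: [0.4667, 0.0737, 0.0794]
tool_rot: [-0.0, 0.12, 0.993, 0.0]
contact_force: [0.5, 2.4, 1.2]
gripper_width: 0.402
grasp_force: 1.1
```

>>> play_rows(
  linear=[
    [0,0,0],
    [0,0,0],
    [0,0,0.02],
    [0,0,0.03],
    [0,0,0.04],
    [-0.02,0,0.04],
    [-0.04,0,0.02],
    [0,0,0],
  ],
  turn=[0,0,0,0,0,0,0,0],
  hand=0.055,
)

```text
time: 17.55
tool_pos: [0.4066, 0.0735, 0.2317]
tool_rot: [0.003, 0.12, 0.993, 0.0]
contact_force: [0.2, -0.2, -0.1]
gripper_width: 0.647
grasp_force: 0.0
```

```bash
python3 -c "
from m import *
ang();view('zb')"
```

```text
t 17.55 theta 0.169 r 0.2074 z 0.23167703289596822 yaw 0.241 Ftan -0.18 [ 0.25 -0.22 -0.14]
pointer deg 12.144672431507402 10
```

View pics/zb.png

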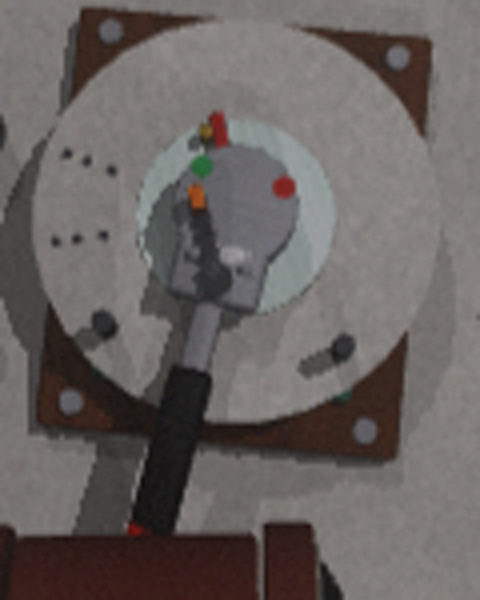

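The pointer (219,130) touches the pin (207,131), the tab is at the green side (197,197), and the handle is free.

```bash
python3 -c "
from plant import *
print(job_done())"
```

```text
the job is handed in; nothing more can be done
None
```

The job is handed in, with no verdict returned: the tab is over on the green side, the pointer was pressed onto the brass pin with about 10 N at the grip and still touches it, the handle is released, and nothing touched the cells or chuck.

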